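# Hang the swing arm on a garment drying stand and hold its hinge lined up for the pin

## Robot

A 7-joint arm with a two-finger parallel gripper is mounted at the origin on a cart in front of the work surface, level with it; the furniture and walls round the work are solid. World frame = base frame: x ahead of the robot, y to its left, z up, the work surface at z = 0. Lengths are in m, angles in rad, forces in N, time in s.
With the tool pointing down it reaches from about 0.35 to 0.9 m from the base axis. Payload 8.1 kg.
Tool frame: the origin (TCP) lies midway between the tips of the shut fingers; the grasp point (between the pads) lies arm.grasp_offset behind it (arm.grasp_offset is the distance from the TCP to the grasp point, in m); z points along the fingers, y is the line along which they close (so a half turn about z gives the same grasp; the last joint's range is limited). The gripper opens to 92 mm and grips with 3 to 60 N. Pads are 19 mm wide; open, the fingers measure 130 mm over their backs; the gripper's body (75 mm by 190 mm) begins 47 mm behind the grasp point.
Start: joints at [1.231, 0.434, 0.025, 1.573, -0.012, 1.134, -0.075], TCP at [0.147, -0.608, 0.19] pointing down, gripper open.
Joint ranges: [-2.62, 2.62], [-0.44, 2.09], [-1.27, 1.32], [0.08, 2.57], [-1.32, 4.46], [0.12, 2], [-2.74, 2.74]. Speed limits (rad/s): [2.22, 2.22, 3.01, 3.01, 3.14, 3.14, 3.14].

## Interface

Orientations are given as a rotation vector (axis times angle).
In Python, from cell import observe, imaging, arm gives the robot as it stands.
- The arm moves only by the tool apply_moves, never from a script. Its argument "commands" is a list of rows, each a list of 5 numbers: the opening in per cent of the stroke, from 0 (shut) to 100 (fully open), then the shift along the world's x, y, z in units of 0.06 m (1.0 is 0.06 m), then the turn about the world's z in units of 0.5 rad (1.0 is 0.5 rad). A call has 1 to 12 rows; each row shifts and turns the commanded pose from where the row before left it; what a row does not reach is not made up. A row lasts 1/8 s, in which the tool goes at most 62.5 mm and 10.7 degrees, less where a joint would pass 70% of its speed; a pose out of reach is approached as far as the arm can. A call with a number of a shift or a turn outside -1 to 1 is refused whole. A call with a gripper value outside its range is refused whole. The fingers move at their own pace and stop on an object; "newtons" is the grip in N (left out, the last holds). Time passes only in rows, so rows that do not move let the fingers close. It gives the time, the measured TCP pose, the force, the opening and the grip force at its end, in the units of the state.
- observe(): the state, without advancing time (a new reading comes with each control period).
- imaging.get_image(name): name is "scene" or "top" or "wrist"; returns (picture, depth): 384x512x3 uint8, red, green, blue; 384x512 float32, m along the optical axis (not along the pixel's ray), 0 where there is no reading.
- imaging.camera_params(name): a dict with "camera_matrix" (3x3 intrinsics, pixels), "origin" and "rotation" of the camera in the world; the wrist camera has in their place "tool_from_camera" (4x4, takes a point from camera to tool coordinates, whose origin is the TCP and whose axes are the flange's). Camera axes: x right, y up, looking along -z (the intrinsics and any distortion apply to the point x, -y, -z); pixel columns grow to the right and rows downward; lengths in m; the calibration is good to about 2 mm. A picture is of the moment at which its call begins: read the wrist's pose just before it. camera_params takes no time and is no camera call.
- arm.sign_off(): hands the job in; it is judged then, once.
The state is a dict: "clock": time; "joints": joint angles; "dq": joint speeds; "joint_efforts": joint torques, N m; "position": TCP position; "ee_rot": TCP orientation; "force": force on the tool from outside, world axes, zero at the start; "ft_torque": the same for the moment, N m; "width": opening from 0.0 (shut) to 1.0 (fully open); "gripper_force": force on a finger pad.
Only numpy, scipy, OpenCV 4.12 (cv2) and the standard library are available. Lean on these libraries where they do the work, as an engineer would, in place of code of your own. Each camera call takes 0.05 s, during which the arm holds its last target. There are 200 camera calls.

## Task

The long swing arm of the garment drying stand has to be hung back on the front of its post. Pick up the loose notched wooden arm, slide the steel knuckle at its end in between the two hinge knuckles on the front of the post until it beds in the groove behind them and the three holes line up, and finish while still holding the arm there, level, so that I can drop the pin in. Leave the pin and the other small things lying where they are.

Things in the scene. Friction and masses are not known exactly. Their poses are not given: they have to be found in the camera images.
- drying_arm: Loose swing arm lying flat: light wooden bar 200 long (x -111 to 100 with its round tail), 22 wide, 30 mm high, five notches across the top; about 0.2 kg, centre of mass at x = 26 mm. Origin: centre of the bar's underside; x along it to the hinge end, z up. Flat sides to grip; at x 60 to 110 a steel strap makes it 27 mm wide, then a neck 10 wide, 22 high carries the knuckle.
- knuckle (a point): Centre of the arm's steel knuckle: an upright tube of 18 mm outer diameter and 30 mm length, bore 10 mm, its axis along the arm's z, at (125, 0, 15) mm in the arm's frame. Axes as the arm's.
- knuckle_top (a point): Centre of the upper mouth of that knuckle's bore, at (125, 0, 30) mm in the arm's frame.
- knuckle_bottom (a point): Centre of the lower mouth of that knuckle's bore, at (125, 0, 0) mm in the arm's frame.
- stand: Garment drying stand, fixed: wooden foot 200 x 110 x 16 mm (x -95 to 105) with a post (x 47 to 100, 56 mm wide, 212 high). Origin on the worktop under the foot; front looks along its -x, z up. The front hinge leaf has two fixed upright knuckles (18 mm diameter, bore 10): z 73 to 97 and 133 to 157 mm, a 36 mm gap between. A shorter arm is already pinned at the back of the post.
- jamb_gap (a point): On the axis of the two fixed front knuckles, midway in the gap: (45, 0, 115) mm in the stand's frame, same axes. Behind it a 90 degree V groove runs up the post (mouth 21 mm wide, 2 mm behind the axis): a knuckle pushed into it along the stand's +x rests with its axis on this axis. It can enter only from in front, along +x, 3 mm free above and below.
- hinge_pin: The steel drop pin that waits for this hinge: 7 mm thick, 96 mm long with a 20 mm bent end, lying on the worktop at the right. Origin at its middle. To be left alone.
- tape_measure: Round sewing tape measure, 54 x 61 x 18 mm, on the worktop near its front edge, about the middle. To be left alone.
- peg_1: Clothes peg, 15 x 72 x 12 mm, on the worktop at the left. To be left alone.
- peg_2: Clothes peg, 15 x 72 x 12 mm, on the worktop at the front left. To be left alone.

How it is judged:
By the outcome, as a careful person would: the job done as asked, in the order asked, and still so for the second after the job is handed in, while the arm keeps its last pose, push and grip.
It also fails if it takes over 43 s, if anything falls off the work surface, if the arm or the gripper's body presses on something with over 40 N, if the wrist force passes 120 N, or if a joint passes its speed limit or range.

## Working session

There is one attempt and no reset: what is moved stays moved. The work goes in short steps, Python scripts to look and compute and a tool call to move; the robot and the scene stay as the last step left them, time stands still between calls to the robot, and variables do not carry over. Pictures are saved under pics/ and viewed, at most 10 in all, crops included, and the job is handed in when it is done.

Besides the shell and the picture viewer there is one more tool, called after "Call:" by a JSON object that holds its "method" and its "body", one argument or row to a line. apply_moves: Moves the arm, as the interface text tells. Its arguments: {"type":"object","properties":{"commands":{"type":"array"},"newtons":{"type":"number"}},"required":["commands"]}

```bash
mkdir -p pics; ls; cat > h.py <<'E'
import numpy as np, cv2
from cell import observe, imaging, arm
from scipy.spatial.transform import Rotation as R
def cam(n):
    p=imaging.camera_params(n); return p
def pts(n,d,p):
    K=np.array(p["camera_matrix"]); v,u=np.indices(d.shape)
    c=np.stack([(u-K[0,2])/K[0,0]*d,-(v-K[1,2])/K[1,1]*d,-d],-1)
    if "origin" in p: return c@np.array(p["rotation"]).T+np.array(p["origin"])
    T=np.array(p["tool_from_camera"]); s=p["state"]
    t=c@T[:3,:3].T+T[:3,3]
    return t@R.from_rotvec(s["ee_rot"]).as_matrix().T+np.array(s["position"])
def grab(n):
    s=observe(); p=dict(cam(n)); p["state"]=s
    im,d=imaging.get_image(n); return im,d,p,pts(n,d,p)
E
python3 - <<'E'
from h import *
s=observe(); print({k:np.round(v,3) for k,v in s.items()}, arm.grasp_offset)
for n in ("scene","top"):
    im,d,p,P=grab(n); cv2.imwrite(f"pics/{n}0.png",im[...,::-1]); np.savez(f"{n}0.npz",im=im,d=d,P=P)
    print(n,{k:np.round(v,3).tolist() for k,v in p.items() if k!="state"})
E
```

```text
pics
{'clock': np.float64(0.0), 'joints': array([ 1.231,  0.435,  0.025,  1.574, -0.012,  1.134, -0.075]), 'dq': array([ 0.001, -0.   ,  0.   , -0.001,  0.001,  0.   , -0.002]), 'joint_efforts': array([ 1.0000e-03, -6.6785e+01,  9.8500e-01, -3.1446e+01, -6.1000e-02,
        4.3000e-02,  0.0000e+00]), 'position': array([ 0.146, -0.607,  0.189]), 'ee_rot': array([-3.118e+00, -3.710e-01,  1.000e-03]), 'force': array([-0.033,  0.339,  0.298]), 'ft_torque': array([-0.054, -0.011,  0.003]), 'gripper_force': np.float64(0.0), 'width': np.float64(1.001)} 0.0188Traceback (most recent call last):
  File "<stdin>", line 4, in <module>
  File "h.py", line 15, in grab
    im,d=imaging.get_image(n); return im,d,p,pts(n,d,p)
                                             ~~~^^^^^^^
  File "h.py", line 9, in pts
    if "origin" in p: return c@np.array(p["rotation"]).T+np.array(p["origin"])
                             ~~~~~~~~~~~~~~~~~~~~~~~~~~~^~~~~~~~~~~~~~~~~~~~~~
ValueError: operands could not be broadcast together with shapes (384,512) (3,)
```

```bash
sed -i 's/return c@np.array(p\["rotation"\]).T+/return c@R.from_rotvec(p["rotation"]).as_matrix().T+/' h.py
python3 - <<'E'
from h import *
for n in ("scene","top"):
    im,d,p,P=grab(n); cv2.imwrite(f"pics/{n}0.png",im[...,::-1]); np.savez(f"{n}0.npz",im=im,d=d,P=P)
    print(n,{k:np.round(v,3).tolist() for k,v in p.items() if k!="state"}, np.round(P[::95,::127],3)[...,2])
E
```

```text
scene {'camera_matrix': [[437.995, 0.0, 258.282], [0.0, 437.995, 194.22], [0.0, 0.0, 1.0]], 'origin': [-0.162, 0.39, 0.984], 'rotation': [0.43, -0.76, -2.003]} [[ 0.548  0.52   0.52   0.269  0.079]
 [ 0.758  0.216  0.151  0.025 -0.051]
 [ 0.849  0.012  0.002  0.002  0.563]
 [ 0.929  0.002 -0.062  0.344 -0.893]
 [ 0.984  0.608 -0.799  0.17  -0.893]]
top {'camera_matrix': [[363.332, 0.0, 253.543], [0.0, 363.332, 189.64], [0.0, 0.0, 1.0]], 'origin': [0.419, -0.029, 1.28], 'rotation': [0.096, -0.049, -1.585]} [[ 0.729  0.518  0.52   0.518  0.523]
 [ 0.706  0.519  0.521  0.52   0.52 ]
 [ 0.677  0.108  0.    -0.042 -0.194]
 [ 0.666  0.093 -0.577 -0.891 -0.887]
 [ 0.657  0.077  0.344 -0.893 -0.881]]
```

View pics/scene0.png

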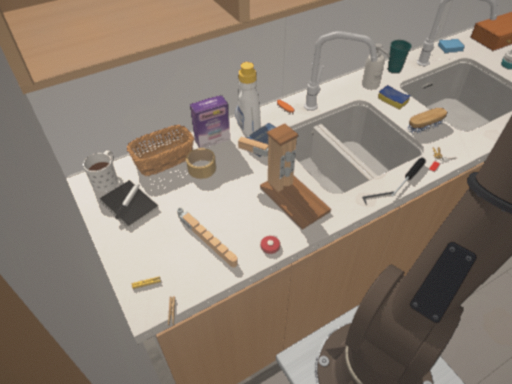

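View pics/top0.png

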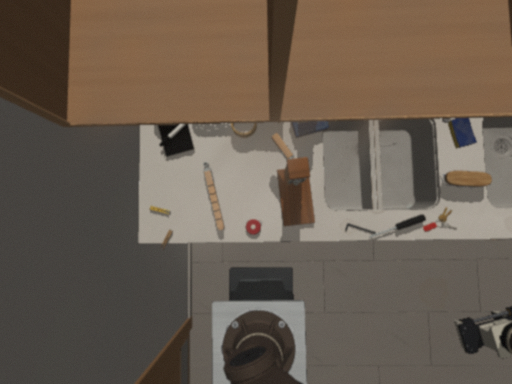

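```bash
python3 - <<'E'
from h import *
for n,roi in (("top",(195,155,232,235)),("scene",(170,200,245,270))):
    z=np.load(n+"0.npz"); P=z["P"]; im=z["im"]
    u0,v0,u1,v1=roi; Q=P[v0:v1,u0:u1].reshape(-1,3); C=im[v0:v1,u0:u1].reshape(-1,3)
    hsv=cv2.cvtColor(C[None],cv2.COLOR_RGB2HSV)[0]
    tab=Q[(Q[:,2]<.012)]; print(n,"table z",np.median(tab[:,2]))
    m=(Q[:,2]>.015)&(Q[:,2]<.05)
    q=Q[m]; 
    top=q[q[:,2]>.026]; c=top[:,:2].mean(0); 
    w,V=np.linalg.eigh(np.cov(q[:,:2].T)); a=V[:,1]*np.sign(V[0,1]); t=(q[:,:2]-c)@a; 
    b=np.array([-a[1],a[0]]); s=(q[:,:2]-c)@b
    print("c",c,"yaw",np.arctan2(a[1],a[0]),"t",np.percentile(t,[0,1,99,100]),"s",np.percentile(s,[1,50,99]),"zmax",np.percentile(q[:,2],[50,90,99]))
    print("ends",c+a*t.min(),c+a*t.max())
    for lo in np.arange(t.min(),t.max(),.02):
        k=(t>=lo)&(t<lo+.02); print(round(lo,3),k.sum(),np.round(np.percentile(s[k],[2,50,98]),4),np.round(np.percentile(q[k,2],90),3),np.median(C[m][k],0))
# stand
for n,roi in (("top",(275,150,320,228)),("scene",(255,120,335,228))):
    z=np.load(n+"0.npz"); P=z["P"]
    u0,v0,u1,v1=roi; Q=P[v0:v1,u0:u1].reshape(-1,3)
    for lo,hi in ((.010,.022),(.195,.23)):
        q=Q[(Q[:,2]>lo)&(Q[:,2]<hi)]
        r=cv2.minAreaRect(q[:,:2].astype(np.float32)*1000); print(n,lo,len(q),np.median(q,0),r,cv2.boxPoints(r).round().tolist())
E
python3 - <<'E'
import cv2
im=cv2.imread('pics/scene0.png')[110:235,225:345]; cv2.imwrite('pics/c1.png',cv2.resize(im,None,fx=4.5,fy=4.5,interpolation=cv2.INTER_CUBIC))
E
```

```text
top table z 4.165186030724577e-05
c [0.51291064 0.14807487] yaw 0.2300953441118117 t [-0.11627304 -0.11339146  0.12329325  0.12505067] s [-0.01306579 -0.00101445  0.01179618] zmax [0.02900796 0.03263804 0.03532206]
ends [0.39970202 0.12155643] [0.63466556 0.17659522]
-0.116 38 [-0.0113 -0.0013  0.0102] 0.034 [154.5 126.5  98.5]
-0.096 38 [-0.0115 -0.0006  0.0099] 0.032 [149.  125.   99.5]
-0.076 39 [-0.0111 -0.0004  0.0097] 0.032 [160. 130. 103.]
-0.056 38 [-0.011  -0.0016  0.0093] 0.032 [151.5 127.5 100. ]
-0.036 37 [-0.011  -0.0017  0.0098] 0.032 [153. 126. 100.]
-0.016 41 [-0.0114 -0.0006  0.0104] 0.033 [160. 130. 100.]
0.004 39 [-0.0112 -0.0017  0.0095] 0.032 [147. 122.  95.]
0.024 36 [-0.0109 -0.0004  0.0095] 0.032 [152.  125.   96.5]
0.044 43 [-0.0123 -0.0014  0.0107] 0.033 [155. 127. 102.]
0.064 42 [-0.0135 -0.0016  0.0121] 0.033 [158. 131. 105.]
0.084 43 [-0.0132 -0.0012  0.0122] 0.032 [144. 133. 118.]
0.104 22 [-0.0086  0.0001  0.0079] 0.031 [115.  112.5 107. ]
0.124 4 [-0.0071  0.0001  0.0017] 0.03 [133.5 131.5 123. ]
scene table z 0.001458753328702711
c [0.50699298 0.14759
[... 1178 characters left out ...]
, [617.0, -183.0], [606.0, -74.0]]
top 0.195 442 [ 0.57968028 -0.1310018   0.21193866] ((580.9545288085938, -131.20367431640625), (61.67158126831055, 64.11207580566406), 5.868358135223389) [[547.0, -102.0], [554.0, -166.0], [615.0, -160.0], [608.0, -96.0]]
scene 0.01 1682 [ 0.48706143 -0.13347469  0.01717619] ((562.17041015625, -132.34588623046875), (307.98394775390625, 114.5372543334961), 6.475100517272949) [[403.0, -93.0], [416.0, -207.0], [722.0, -172.0], [709.0, -58.0]]
scene 0.195 443 [ 0.57312721 -0.12699433  0.21304741] ((578.2239990234375, -130.19235229492188), (64.0110855102539, 64.1567611694336), 7.209903240203857) [[542.0, -102.0], [550.0, -166.0], [614.0, -158.0], [606.0, -94.0]]
```

View pics/c1.png

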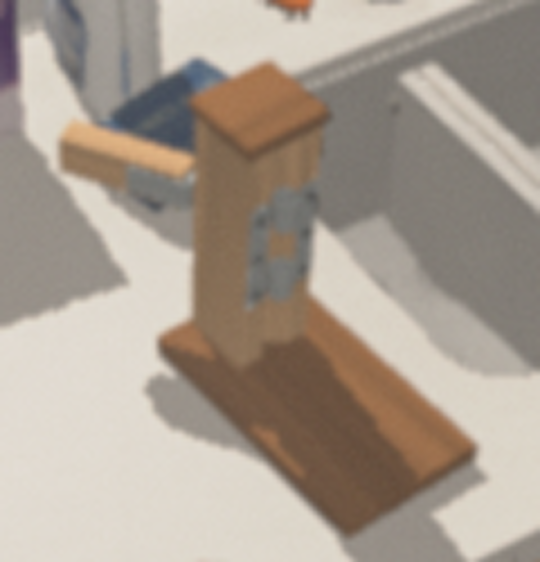

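The arm lies at about x 0.40–0.635, y 0.12–0.177 (yaw 0.23), and the stand at yaw ≈0.10 puts the hinge axis near (0.5525, −0.134). I'm going round the front of the stand at a safe height.

Call:
{"method": "apply_moves", "body": {
  "commands": [
    [100,0.42,0.51,0.1,0],
    [100,0.42,0.51,0.1,0],
    [100,0.42,0.51,0.1,0],
    [100,0.42,0.51,0.1,0],
    [100,0.42,0.51,0.1,0],
    [100,0.42,0.51,0,0],
    [100,0.42,0.51,0,0],
    [100,0.42,0.51,0,0],
    [100,0.42,0.51,0,0],
    [100,0.42,0.51,0,0]
  ],
  "newtons": 30
}}

```text
clock: 1.4
position: [0.3991, -0.3004, 0.2198]
ee_rot: [-3.12, -0.371, 0.0]
force: [0.1, -0.3, 0.4]
width: 0.999
gripper_force: 0.0
```

Call:
{"method": "apply_moves", "body": {
  "commands": [
    [100,0,0.7,0,0],
    [100,0,0.7,0,0],
    [100,0,0.7,0,0],
    [100,0,0.7,0,0],
    [100,0,0.7,0,0],
    [100,0,0.7,0,0],
    [100,0,0.7,0,0],
    [100,0.2,0.7,0,0],
    [100,0.4,0.7,0,0],
    [100,0.5,0.7,-0.3,0],
    [100,0.5,0.5,-0.3,0],
    [100,0.3,0,-0.4,0]
  ]
}}

```text
clock: 2.9
position: [0.5136, 0.1518, 0.1594]
ee_rot: [-3.117, -0.377, -0.001]
force: [0.4, -1.1, -0.2]
width: 0.999
gripper_force: 0.0
```

```bash
python3 - <<'E'
from h import *
im,d,p,P=grab("wrist"); np.savez("w1.npz",im=im,d=d,P=P); cv2.imwrite("pics/w1.png",im[...,::-1])
print(np.round(p["state"]["position"],4),np.array(p["tool_from_camera"]).round(3),np.array(p["camera_matrix"]).round(1))
m=(P[...,2]>.02)&(P[...,2]<.045)&(abs(P[...,1]-.15)<.06)&(d>0)
n,l,st,_=cv2.connectedComponentsWithStats(m.astype(np.uint8)); k=1+st[1:,4].argmax(); q=P[l==k]
r=cv2.minAreaRect(q[:,:2].astype(np.float32)*1000); print(len(q),st[k],r,np.percentile(q[:,2],[10,50,90]),np.median(P[(P[...,2]<.012)&(d>0)],0))
w=q[:,:2]; a=np.array([np.cos(.23),np.sin(.23)]);b=np.array([-a[1],a[0]])
t=w@a;s=w@b
for lo in np.arange(t.min(),t.max(),.02):
    k=(t>=lo)&(t<lo+.02); print(round(lo,3),k.sum(),np.round(np.percentile(s[k],[2,50,98]),4))
print(t.min(),t.max())
E
```

```text
[0.5136 0.1518 0.1594] [[-0.001  0.958  0.288  0.078]
 [ 1.     0.001 -0.001 -0.001]
 [-0.001  0.288 -0.958 -0.195]
 [ 0.     0.     0.     1.   ]] [[340.5   0.  255.3]
 [  0.  340.5 193.5]
 [  0.    0.    1. ]]
5345 [ 245   34   30  243 5345] ((520.5355224609375, 150.7736358642578), (238.6268768310547, 27.035642623901367), 13.20456600189209) [0.02504581 0.03027522 0.03138932] [5.47268607e-01 1.65809194e-01 4.76975652e-04]
0.422 340 [0.0179 0.0285 0.0391]
0.442 359 [0.0181 0.0287 0.0392]
0.462 441 [0.0175 0.028  0.0392]
0.482 337 [0.018  0.0281 0.0383]
0.502 406 [0.0182 0.0283 0.0384]
0.522 471 [0.0178 0.0285 0.0384]
0.542 426 [0.0177 0.028  0.0385]
0.562 483 [0.0176 0.0281 0.0386]
0.582 582 [0.0161 0.0284 0.0406]
0.602 655 [0.0156 0.0279 0.0406]
0.622 560 [0.0161 0.0281 0.0407]
0.642 285 [0.0204 0.0282 0.0362]
0.42188988478572853 0.6605147485754471
```

View pics/w1.png

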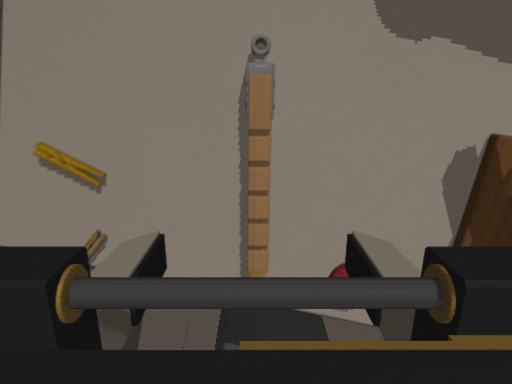

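The view shows the bar upright in the image with its knuckle ring at (261,45). In the world that puts the centre of mass at (0.5315, 0.1535) with yaw 0.23, which agrees with the other cameras. Lowering and gripping.

Call:
{"method": "apply_moves", "body": {
  "commands": [
    [100,0.3,0.03,-0.2,-0.02],
    [100,0,0,-0.5,0],
    [100,0,0,-0.5,0],
    [100,0,0,-0.5,0],
    [100,0,0,-0.4,0],
    [100,0,0,-0.3,0],
    [100,0,0,-0.19,0],
    [100,0,0,0,0]
  ]
}}

```text
clock: 3.95
position: [0.5303, 0.1501, 0.0042]
ee_rot: [3.121, 0.355, -0.001]
force: [-0.4, 0.2, -0.4]
width: 0.999
gripper_force: 0.0
```

Call:
{"method": "apply_moves", "body": {
  "commands": [
    [40,0,0,0,0],
    [0,0,0,0,0],
    [0,0,0,0,0],
    [0,0,0,0,0],
    [0,0,0,0,0],
    [0,0,0,0,0]
  ],
  "newtons": 45
}}

```text
clock: 4.7
position: [0.5306, 0.1502, 0.0046]
ee_rot: [3.121, 0.355, 0.0]
force: [0.6, -0.0, -0.5]
width: 0.393
gripper_force: 0.0
```

Call:
{"method": "apply_moves", "body": {
  "commands": [
    [0,0,0,0,0],
    [0,0,0,0,0],
    [0,0,0,0,0],
    [0,0,0,0,0],
    [0,0,0,0,0],
    [0,0,0,0,0]
  ]
}}

```text
clock: 5.45
position: [0.5306, 0.1502, 0.0045]
ee_rot: [3.121, 0.355, 0.0]
force: [0.5, 0.1, -0.0]
width: 0.007
gripper_force: 0.0
```

The fingers shut on nothing, so I need to look.

```bash
python3 - <<'E'
from h import *
im,d,p,P=grab("wrist"); np.savez("w2.npz",im=im,d=d,P=P)
im2,d2,p2,P2=grab("scene"); np.savez("s2.npz",im=im2,d=d2,P=P2)
c=cv2.resize(im2[150:290,150:290],(384,384))
cv2.imwrite("pics/w2.png",cv2.resize(np.hstack([im,c]),(800,343))[...,::-1])
E
```

```text
(no output)
```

View pics/w2.png

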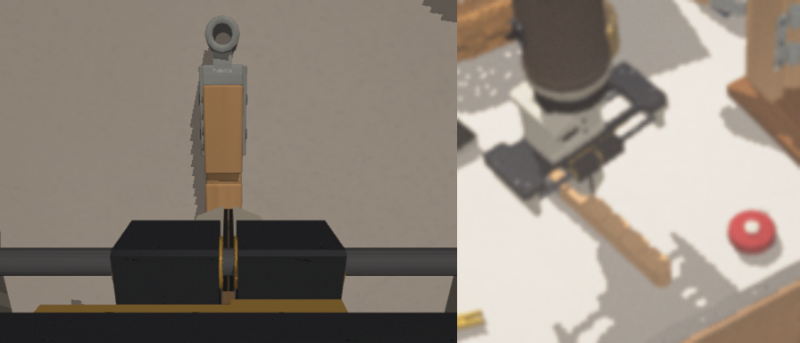

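```bash
python3 - <<'E'
from h import *
z=np.load("w2.npz"); P=z["P"]; d=z["d"]; im=z["im"]
print("table",np.median(P[60:200,20:150][d[60:200,20:150]>0],0))
for v in range(20,384,16): print(v,np.round(P[v,256],3),round(float(d[v,256]),3),im[v,256], np.round(P[v,200],3))
z=np.load("s2.npz");P=z["P"]
Q=P[150:290,150:290].reshape(-1,3); C=z["im"][150:290,150:290].reshape(-1,3)
a=np.array([np.cos(.23),np.sin(.23)]);b=np.array([-a[1],a[0]])
t=Q[:,:2]@a;s=Q[:,:2]@b
m=(Q[:,2]>.015)&(Q[:,2]<.04)&(abs(s-.028)<.04)
for lo in np.arange(.4,.68,.02):
    k=m&(t>=lo)&(t<lo+.02); print(round(lo,3),k.sum(),np.round(np.percentile(s[k],[2,50,98]),4) if k.any() else 0,np.round(np.percentile(Q[k,2],[50,90]),3) if k.any() else 0)
E
```

```text
table [5.63373383e-01 2.59670956e-01 4.32510728e-04]
20 [0.636 0.175 0.03 ] 0.154 [132 130 125] [ 0.635  0.205 -0.001]
36 [0.632 0.174 0.013] 0.172 [51 52 49] [0.627 0.203 0.001]
52 [0.623 0.172 0.031] 0.157 [109 107 103] [0.619 0.202 0.001]
68 [0.617 0.17  0.027] 0.162 [120 118 113] [ 0.611  0.201 -0.001]
84 [0.61  0.169 0.026] 0.165 [118 115 111] [ 0.603  0.199 -0.   ]
100 [0.602 0.167 0.031] 0.163 [145 108  72] [0.595 0.197 0.001]
116 [0.595 0.165 0.031] 0.165 [145 109  74] [ 0.586  0.196 -0.   ]
132 [0.587 0.163 0.03 ] 0.168 [144 109  72] [0.577 0.194 0.   ]
148 [0.58  0.162 0.031] 0.17 [143 107  71] [ 0.568  0.193 -0.   ]
164 [0.572 0.16  0.031] 0.172 [142 107  71] [0.558 0.191 0.001]
180 [0.564 0.158 0.032] 0.174 [142 107  71] [ 0.548  0.189 -0.   ]
196 [0.553 0.156 0.024] 0.185 [101  77  53] [0.539 0.187 0.001]
212 [0.547 0.154 0.03 ] 0.18 [145 109  72] [0.529 0.185 0.001]
228 [0.538 0.152 0.03 ] 0.183 [145 109  72] [0.519 0.183 0.002]
244 [0.54  0.153 0.055] 0.159 [82 64 47] [0.507 0.182 0.001]
260 [0.539 0.152 0.069] 0.145 [59 48 37] [0.562 0.173 0.121]
276 [0.537 0.152 0.07
[... 240 characters left out ...]
0.024] 0.211 [80 62 42] [0.547 0.168 0.131]
356 [0.554 0.156 0.141] 0.071 [29 29 32] [0.553 0.168 0.142]
372 [0.555 0.156 0.146] 0.066 [30 30 33] [0.552 0.167 0.146]
0.4 30 [0.0193 0.0297 0.0366] [0.027 0.032]
0.42 70 [0.0171 0.0314 0.0387] [0.031 0.034]
0.44 73 [0.0176 0.0308 0.0389] [0.03  0.034]
0.46 61 [0.017  0.0302 0.0388] [0.031 0.033]
0.48 62 [0.0172 0.0308 0.0386] [0.031 0.034]
0.5 62 [0.017  0.0307 0.0384] [0.029 0.033]
0.52 62 [0.0166 0.03   0.0384] [0.031 0.033]
0.54 45 [0.0178 0.0328 0.0381] [0.028 0.033]
0.56 26 [0.0303 0.0369 0.0391] [0.027 0.032]
0.58 21 [0.0265 0.0353 0.0408] [0.032 0.034]
0.6 9 [0.0294 0.0393 0.0405] [0.026 0.03 ]
0.62 0 0 0
0.64 0 0 0
0.66 0 0 0
0.68 0 0 0
```

```bash
python3 - <<'E'
from h import *
z=np.load("w2.npz"); s=np.load("s2.npz")
a=cv2.resize(z["im"][215:365,215:305],None,fx=4,fy=4,interpolation=cv2.INTER_CUBIC)
b=cv2.resize(s["im"][180:255,165:240],(430,600),interpolation=cv2.INTER_CUBIC)
cv2.imwrite("pics/z2.png",np.hstack([a,b])[...,::-1])
w=np.load("w1.npz")["P"]; im=np.load("w1.npz")["im"]
# open finger geometry in tool coords at w1 (tcp .5136 .1518 .1594)
S=dict(position=[.5136,.1518,.1594]); Rm=R.from_rotvec([-3.117,-.377,-.001]).as_matrix()
T=(w-np.array(S["position"]))@Rm
for v in range(230,384,12): print(v,[np.round(T[v,u]*1000).astype(int).tolist() for u in (100,150,160,350,360,370,400)])
P=s["P"][180:255,165:240]; T=(P-np.array([.5306,.1502,.0045]))@R.from_rotvec([3.121,.355,0]).as_matrix()
m=(abs(T[...,0])<.012)&(abs(T[...,1])<.03); q=T[m]*1000; print(q[q[:,2].argsort()][-40::2].round().astype(int).tolist())
E
```

```text
230 [[-71, -175, 159], [-71, -118, 158], [-71, -107, 159], [-71, 106, 158], [-71, 117, 158], [-71, 128, 158], [-71, 162, 158]]
242 [[-82, -172, 149], [11, -49, -51], [8, -47, -45], [8, 45, -45], [10, 48, -50], [11, 52, -52], [-87, 165, 160]]
254 [[-101, -179, 160], [10, -47, -60], [3, -46, -47], [2, 46, -45], [10, 45, -61], [11, 49, -63], [11, 61, -63]]
266 [[11, -62, -74], [4, -47, -62], [-3, -46, -49], [-3, 45, -48], [4, 45, -62], [9, 47, -70], [11, 57, -74]]
278 [[31, -41, -116], [31, -28, -116], [31, -26, -116], [31, 24, -116], [31, 27, -116], [31, 29, -117], [31, 37, -116]]
290 [[30, -40, -120], [30, -27, -121], [30, -25, -120], [30, 23, -120], [30, 26, -120], [29, 29, -119], [30, 36, -120]]
302 [[27, -40, -121], [26, -27, -120], [27, -25, -121], [27, 23, -121], [26, 26, -120], [26, 29, -120], [27, 36, -121]]
314 [[12, -49, -105], [-831, -449, 1047], [-829, -405, 1045], [-182, 115, 159], [-182, 127, 159], [-8, 45, -79], [6, 48, -98]]
326 [[9, -48, -107], [-893, -455, 1049], [-896, -413, 1053], [-890, 407, 1043], [-896, 453, 1050], [-890, 493, 1042], [2, 48, -99]]
338 [[5, -48, -108], [-954, -460, 1048], [-951, -415, 1044], [-954, 413, 1046], [-958, 458, 1050], [-956, 501, 1047], [0, 47, -102]]
350 [[26, -33, -136], [25, -23, -136], [25, -21, -136], [25, 20, -135], [25, 22, -136], [25, 24, -136], [25, 30, -136]]
362 [[25, -32, -139], [25, -22, -138], [25, -20, -139], [26, 18, -140], [25, 21, -139], [25, 23, -139], [26, 28, -140]]
374 [[25, -31, -142], [25, -21, -142], [26, -19, -143], [25, 18, -142], [25, 20, -143], [25, 21, -143], [25, 27, -142]]
[[9, 20, 3], [12, -27, 3], [-9, 23, 3], [5, -15, 3], [-7, -22, 3], [5, -29, 3], [11, 29, 3], [-8, -30, 4], [-12, -12, 4], [-4, -29, 4], [5, -19, 4], [-1, -17, 4], [7, 29, 4], [8, -27, 4], [0, -27, 5], [-2, 25, 5], [-11, -29, 6], [12, -14, 6], [10, -12, 7], [-8, 27, 7]]
```

View pics/z2.png

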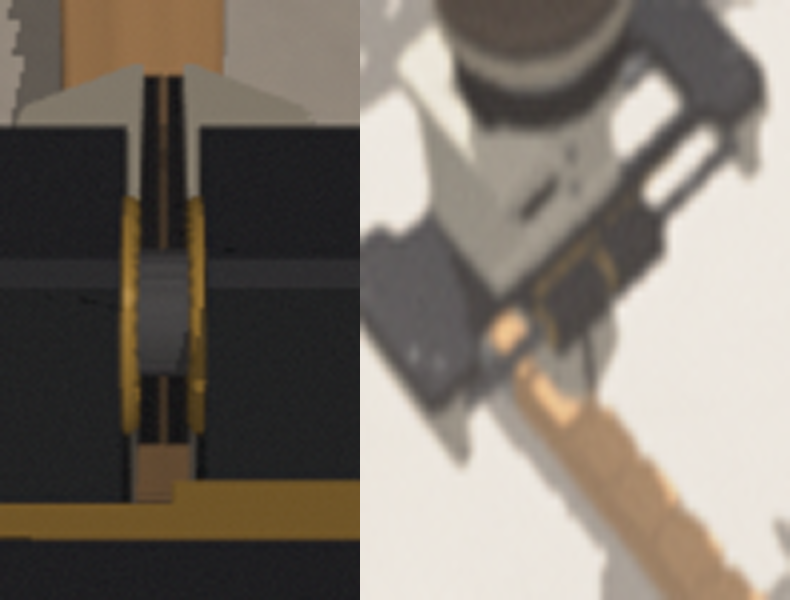

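The fingers closed about 45 mm above where the reported TCP says their tips are: the tips read z ≈ −45 mm in the tool frame, and the arm hasn't moved. I'll measure that tip offset from the stored view before going lower.

```bash
python3 - <<'E'
from h import *
w=np.load("w1.npz")["P"]; T=(w-np.array([.5136,.1518,.1594]))@R.from_rotvec([-3.117,-.377,-.001]).as_matrix()*1000
for sg in (-1,1):
    m=(abs(T[...,0])<14)&(sg*T[...,1]>40)&(sg*T[...,1]<70)&(T[...,2]<20)&(T[...,2]>-110); q=T[m]
    o=q[q[:,2].argsort()][::-1]; print(len(q),o[:12:2].round(1).tolist())
w=np.load("w2.npz")["P"]; T=(w-np.array([.5306,.1502,.0045]))@R.from_rotvec([3.121,.355,0]).as_matrix()*1000
m=(abs(T[...,0])<14)&(abs(T[...,1])<12)&(T[...,2]<-30)&(T[...,2]>-110); q=T[m]; o=q[q[:,2].argsort()][::-1]; print(o[:12:2].round(1).tolist())
s=observe(); print(s["joints"].round(3),s["position"])
E
```

```text
4018 [[2.4, -46.7, -36.1], [10.6, -49.3, -37.2], [10.6, -49.8, -37.2], [9.0, -48.9, -37.4], [9.1, -48.4, -37.4], [2.5, -46.4, -37.5]]
3769 [[2.8, 45.6, -37.3], [8.9, 45.6, -37.4], [10.5, 48.9, -37.5], [7.3, 45.7, -37.5], [6.3, 45.7, -37.6], [-4.9, 45.5, -37.7]]
[[10.3, 3.3, -36.8], [10.6, 2.3, -37.6], [9.1, -1.2, -37.8], [10.9, 2.8, -38.2], [10.9, -3.2, -38.2], [9.3, -1.7, -38.3]]
[-0.06   0.584 -0.435  1.914  0.361  0.72  -2.051] [0.53059631 0.15021374 0.0045337 ]
```

Call:
{"method": "apply_moves", "body": {
  "commands": [
    [100,0,0,0,0],
    [100,0,0,0,0],
    [100,0,0,0,0],
    [100,0,0,0,0],
    [100,0,0,0,0],
    [100,0,0,0,0],
    [100,0,0,0,0],
    [100,0,0,0,0],
    [100,0,0,0,0],
    [100,0,0,0,0],
    [100,0,0,0,0]
  ]
}}

```text
clock: 6.92
position: [0.5306, 0.1502, 0.0045]
ee_rot: [3.121, 0.355, -0.0]
force: [-0.2, 0.4, -0.1]
width: 0.999
gripper_force: 0.0
```

Tip offset confirmed: both open and shut, the tips lie 37.5 mm behind the reported TCP. Descending a further 37 mm, in two stages with a force check.

Call:
{"method": "apply_moves", "body": {
  "commands": [
    [100,0.02,0.05,-0.15,0],
    [100,0,0,-0.15,0],
    [100,0,0,-0.1,0],
    [100,0,0,0,0]
  ]
}}

```text
clock: 7.42
position: [0.5312, 0.153, -0.0203]
ee_rot: [3.121, 0.356, -0.002]
force: [0.3, -0.1, -0.1]
width: 0.995
gripper_force: 0.0
```

Call:
{"method": "apply_moves", "body": {
  "commands": [
    [100,0,0,-0.07,0],
    [100,0,0,-0.07,0],
    [100,0,0,-0.06,0],
    [100,0,0,0,0]
  ]
}}

```text
clock: 7.92
position: [0.5316, 0.1531, -0.0317]
ee_rot: [3.121, 0.355, -0.001]
force: [-0.0, 0.4, -0.3]
width: 0.998
gripper_force: 0.0
```

Call:
{"method": "apply_moves", "body": {
  "commands": [
    [0,0,0,0,0],
    [0,0,0,0,0],
    [0,0,0,0,0],
    [0,0,0,0,0],
    [0,0,0,0,0],
    [0,0,0,0,0],
    [0,0,0,0,0],
    [0,0,0,0,0],
    [0,0,0,0,0],
    [0,0,0,0,0]
  ],
  "newtons": 45
}}

```text
clock: 9.18
position: [0.5318, 0.1532, -0.0315]
ee_rot: [3.121, 0.355, -0.0]
force: [0.4, 0.2, -0.2]
width: 0.236
gripper_force: 45.0
```

Gripped: the width of 0.236 is 21.7 mm. Lifting 100 mm, then checking the arm in the grip.

Call:
{"method": "apply_moves", "body": {
  "commands": [
    [0,0,0,0.1,0],
    [0,0,0,0.3,0],
    [0,0,0,0.4,0],
    [0,0,0,0.4,0],
    [0,0,0,0.3,0],
    [0,0,0,0.17,0],
    [0,0,0,0,0]
  ]
}}

```text
clock: 10.05
position: [0.5322, 0.1533, 0.0694]
ee_rot: [-3.121, -0.355, -0.002]
force: [0.3, 0.1, -2.5]
width: 0.232
gripper_force: 45.0
```

Call:
{"method": "apply_moves", "body": {
  "commands": [
    [0,-0.3,-0.2,0,0],
    [0,-0.4,-0.4,0,-0.05],
    [0,-0.4,-0.5,0,-0.05],
    [0,-0.4,-0.5,0,-0.05],
    [0,-0.4,-0.5,0,-0.05],
    [0,-0.39,-0.5,0,-0.06],
    [0,0,-0.6,0,0],
    [0,0,-0.6,0,0],
    [0,0,-0.6,0,0],
    [0,0,-0.4,0,0],
    [0,0,-0.25,0,0],
    [0,0,0,0,0]
  ]
}}

```text
clock: 11.55
position: [0.3941, -0.1501, 0.0683]
ee_rot: [-3.138, -0.149, 0.001]
force: [0.6, 1.6, -3.1]
width: 0.232
gripper_force: 45.0
```

```bash
python3 - <<'E'
from h import *
im,d,p,P=grab("wrist"); np.savez("w3.npz",im=im,d=d,P=P)
s=p["state"]; print(s["position"].round(4),s["ee_rot"].round(4),s["force"].round(1),s["clock"],s["gripper_force"])
cv2.imwrite("pics/w3.png",im[...,::-1])
E
```

```text
[ 0.3941 -0.1501  0.0683] [-3.1377e+00 -1.4950e-01  1.2000e-03] [ 0.6  1.6 -3.1] 11.55 44.995801001787186
```

View pics/w3.png

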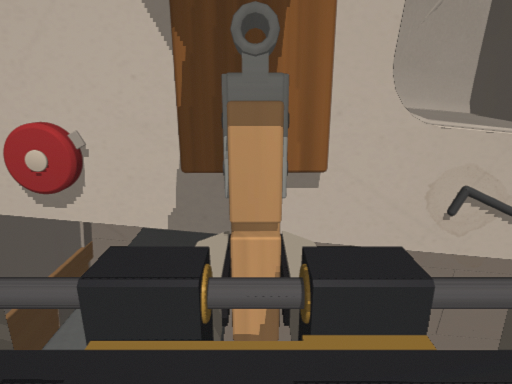

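The knuckle ring is at (255,28), with the stand's foot behind it at columns 178–333 and its front edge at row 172. Next I'm measuring the held arm's level and knuckle, plus the foot edges.

```bash
cat > m.py <<'E'
from h import *
def armpose(P,d):
    # held arm: top points; fit plane along arm, knuckle circle
    m=(P[...,2]>.115)&(P[...,2]<.145)&(d>0); m[250:]=False
    n,l,st,_=cv2.connectedComponentsWithStats(m.astype(np.uint8)); k=1+st[1:,4].argmax(); M=l==k
    q=P[M]; wood=P[105:215,238:275].reshape(-1,3); wood=wood[(wood[:,2]>.115)&(wood[:,2]<.145)]
    wood=wood[abs(wood[:,2]-np.median(wood[:,2]))<.003]
    A=np.c_[wood[:,:2]-wood[:,:2].mean(0),np.ones(len(wood))]; c=np.linalg.lstsq(A,wood[:,2],rcond=None)[0]
    ed=[]
    for v in range(110,215,5):
        u=np.where(M[v])[0]
        ed.append(P[v,u][:,:2].mean(0))
    ed=np.array(ed); vx=cv2.fitLine(ed.astype(np.float32),cv2.DIST_HUBER,0,1e-4,1e-4).ravel()
    kn=P[:60,215:300].reshape(-1,3); kn=kn[(kn[:,2]>np.percentile(kn[:,2],80)-.004)&(kn[:,2]<.16)&(kn[:,2]>.115)]
    (cx,cy),r=cv2.minEnclosingCircle(kn[:,:2].astype(np.float32)*1000)
    print("wood z",c[2],"slopes",c[:2].round(4),"yaw",np.arctan(vx[1]/vx[0]),"line pt",vx[2:]); print("knuckle",cx,cy,r,np.median(kn[:,2]),kn[:,:2].min(0),kn[:,:2].max(0))
E
python3 - <<'E'
from m import *
z=np.load("w3.npz"); P,d,im=z["P"],z["d"],z["im"]
armpose(P,d)
# foot
m=(P[...,2]>.008)&(P[...,2]<.024)&(d>0); m[190:]=False
L=[];Rr=[];F=[]
for v in range(90,160,4):
    u=np.where(m[v])[0]; L.append(P[v,u.min()]); Rr.append(P[v,u.max()])
for u in list(range(190,215,3))+list(range(295,325,3)):
    v=np.where(m[:,u])[0].max(); F.append(P[v,u])
for nm,E in (("L",L),("R",Rr),("F",F)):
    E=np.array(E)*1000; f=cv2.fitLine(E[:,:2].astype(np.float32),cv2.DIST_HUBER,0,.01,.01).ravel(); print(nm,f.round(4),np.median(E[:,2]))
E
```

```text
wood z 0.1304697328782337 slopes [0.0005 0.0009] yaw 0.09530038 line pt [ 0.4478769  -0.14442758]
knuckle 491.6881103515625 -140.4183807373047 10.060225486755371 0.13012118913993223 [ 0.48236743 -0.14880344] [ 0.50172024 -0.13120791]
L [ 3.068000e-01 -9.518000e-01  4.375971e+02 -2.253360e+01] 14.913867827241242
R [ 9.949000e-01  1.013000e-01  4.569450e+02 -1.971245e+02] 15.079305607496767
F [ 9.060000e-02 -9.959000e-01  4.127572e+02 -1.386537e+02] 14.902688517549203
```

The arm is level with its underside at z ≈ 0.100. The knuckle is at (0.4917, −0.1404), and the hinge axis from two estimates is at about (0.5525, −0.1333), so there's 61 mm to go along +x of the stand, plus 1 mm sideways. Advancing 40 mm first.

Call:
{"method": "apply_moves", "body": {
  "commands": [
    [0,0.17,0.03,0,0],
    [0,0.17,0.02,0,0],
    [0,0.17,0.02,0,0],
    [0,0.15,0.015,0,0],
    [0,0,0,0,0]
  ]
}}

```text
clock: 12.22
position: [0.4349, -0.1444, 0.0687]
ee_rot: [-3.138, -0.153, -0.001]
force: [-0.5, 0.1, -2.7]
width: 0.237
gripper_force: 45.0
```

```bash
python3 - <<'E'
from h import *
im,d,p,P=grab("wrist"); np.savez("w4.npz",im=im,d=d,P=P)
im2,d2,p2,P2=grab("scene"); np.savez("s4.npz",im=im2,d=d2,P=P2)
s=observe(); print(s["position"].round(4),s["ee_rot"].round(4),s["force"].round(1))
c=cv2.resize(im2[110:230,220:340],(384,384),interpolation=cv2.INTER_CUBIC)
cv2.imwrite("pics/w4.png",cv2.resize(np.hstack([im,c]),(800,343))[...,::-1])
E
```

```text
[ 0.4337 -0.1446  0.0686] [-3.1378e+00 -1.5210e-01  1.0000e-03] [-0.6  0.2 -2.3]
```

View pics/w4.png

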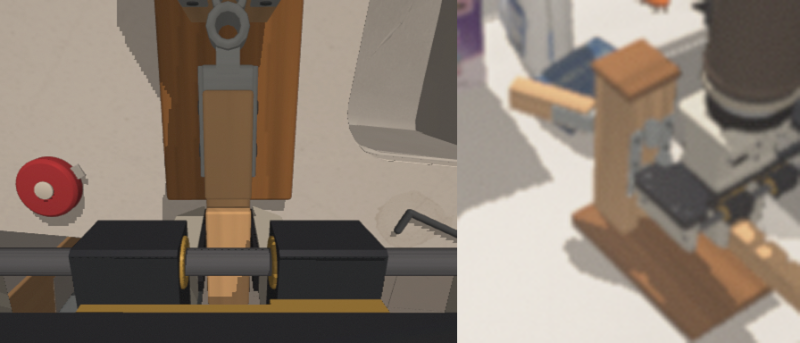

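The knuckle at (228,22) sits centred on the groove, midway between the leaf screws at (192,4) and (262,4). About 21 mm remain, so I'm continuing gently.

Call:
{"method": "apply_moves", "body": {
  "commands": [
    [0,0.08,0.008,0,0],
    [0,0.08,0.008,0,0],
    [0,0.07,0.007,0,0],
    [0,0.04,0.004,0,0],
    [0,0,0,0,0]
  ]
}}

```text
clock: 12.95
position: [0.4503, -0.143, 0.0687]
ee_rot: [-3.138, -0.152, 0.0]
force: [-0.2, -0.3, -2.4]
width: 0.235
gripper_force: 45.0
```

Call:
{"method": "apply_moves", "body": {
  "commands": [
    [0,0.03,0.003,0,0],
    [0,0.03,0.003,0,0],
    [0,0,0,0,0]
  ]
}}

```text
clock: 13.32
position: [0.4538, -0.1428, 0.0687]
ee_rot: [3.138, 0.152, -0.0]
force: [-0.5, 0.1, -1.8]
width: 0.238
gripper_force: 45.0
```

Call:
{"method": "apply_moves", "body": {
  "commands": [
    [0,0.02,0.002,0,0],
    [0,0.02,0.002,0,0],
    [0,0,0,0,0]
  ]
}}

```text
clock: 13.7
position: [0.4539, -0.1429, 0.0683]
ee_rot: [3.138, 0.151, -0.006]
force: [-7.5, -2.1, 1.3]
width: 0.237
gripper_force: 45.0
```

Call:
{"method": "apply_moves", "body": {
  "commands": [
    [0,0.02,0.002,0,0],
    [0,0,0,0,0]
  ]
}}

```text
clock: 13.95
position: [0.4538, -0.1429, 0.0681]
ee_rot: [3.138, 0.15, -0.01]
force: [-12.1, -2.0, 4.8]
width: 0.237
gripper_force: 45.0
```

```bash
python3 - <<'E'
from m import *
im,d,p,P=grab("wrist"); np.savez("w5.npz",im=im,d=d,P=P)
im2,d2,p2,P2=grab("scene"); np.savez("s5.npz",im=im2,d=d2,P=P2)
s=observe(); print(s["position"].round(4),s["ee_rot"].round(4),s["force"].round(1),s["ft_torque"].round(2))
armpose(P,d)
b=cv2.resize(im[0:110,150:360],None,fx=2,fy=2,interpolation=cv2.INTER_CUBIC)
c=cv2.resize(im2[110:230,220:340],(380,380),interpolation=cv2.INTER_CUBIC)
b=cv2.copyMakeBorder(b,0,160,0,0,cv2.BORDER_CONSTANT)
cv2.imwrite("pics/w5.png",np.hstack([b,c])[...,::-1])
for v in range(0,70,5): print(v,[np.round(P[v,u]*1000).astype(int).tolist() for u in (225,240,255,270,285)])
E
```

```text
[ 0.4538 -0.1429  0.0681] [ 3.1378  0.1503 -0.0096] [-11.3  -2.4   5.3] [-0.28  1.99 -0.02]
wood z 0.1304060985829783 slopes [0.0044 0.0006] yaw 0.09290145 line pt [ 0.5064477  -0.13734862]
knuckle 552.6553955078125 -133.33590698242188 12.111248016357422 0.15733657753649105 [ 0.54321975 -0.1454316 ] [ 0.55721965 -0.12122857]
0 [[555, -124, 154], [555, -128, 158], [557, -132, 150], [556, -137, 157], [557, -141, 154]]
5 [[555, -124, 151], [555, -128, 154], [557, -132, 144], [555, -137, 155], [557, -141, 149]]
10 [[552, -125, 158], [554, -128, 151], [557, -132, 137], [555, -137, 151], [554, -141, 157]]
15 [[551, -124, 157], [553, -128, 147], [558, -132, 125], [554, -137, 148], [553, -141, 157]]
20 [[550, -125, 157], [553, -128, 143], [558, -132, 115], [554, -138, 143], [551, -141, 157]]
25 [[553, -122, 126], [549, -129, 156], [558, -132, 105], [550, -137, 156], [555, -144, 127]]
30 [[553, -121, 117], [547, -129, 158], [557, -132, 96], [548, -137, 158], [555, -144, 115]]
35 [[551, -121, 116], [546, -129, 157], [547, -133, 157], [532, -135, 263], [554, -145, 115]]
40 [[551, -120, 105], [545, -129, 158], [546, -133, 157], [546, -138, 158], [553, -146, 103]]
45 [[551, -119, 86], [544, -129, 154], [544, -134, 158], [545, -138, 154], [554, -147, 87]]
50 [[552, -115, 45], [546, -128, 125], [543, -134, 153], [547, -139, 125], [556, -151, 44]]
55 [[552, -113, 17], [546, -127, 96], [543, -134, 137], [547, -140, 97], [556, -153, 16]]
60 [[549, -113, 17], [550, -123, 16], [543, -134, 126], [552, -143, 17], [553, -153, 17]]
65 [[546, -113, 15], [547, -123, 16], [541, -134, 127], [549, -143, 16], [550, -154, 17]]
```

View pics/w5.png

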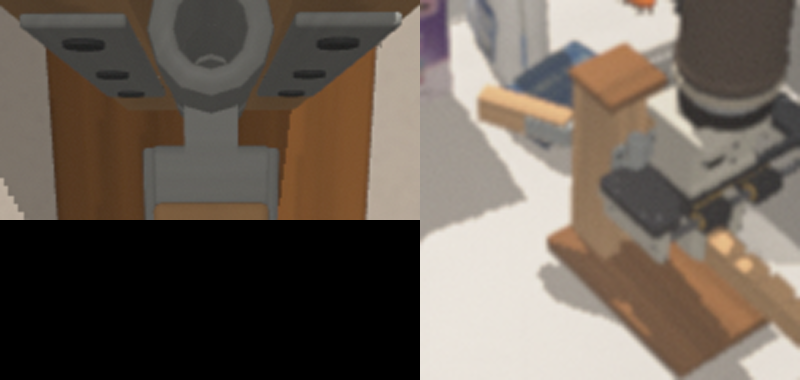

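The view looks down through the upper fixed knuckle. The rear wall of the bore runs straight from z 0.150 through the arm's knuckle to 0.096, at x 0.557–0.558. The lateral centres agree at y ≈ −0.133 and the arm is level to 0.25°. A steady 11 N push with only about 2 N sideways means both groove walls carry it. Holding and handing in.

Call:
{"method": "apply_moves", "body": {
  "commands": [
    [0,0,0,0,0],
    [0,0,0,0,0],
    [0,0,0,0,0],
    [0,0,0,0,0]
  ]
}}

```text
clock: 14.55
position: [0.4538, -0.1429, 0.0681]
ee_rot: [3.138, 0.15, -0.01]
force: [-12.4, -2.9, 4.3]
width: 0.238
gripper_force: 45.0
```

```bash
python3 - <<'E'
from h import *
s=observe(); print(s["position"].round(4),s["force"].round(1),s["gripper_force"],s["clock"])
if 4<-s["force"][0]<25 and s["gripper_force"]>30: print(arm.sign_off())
E
```

```text
[ 0.4538 -0.1429  0.0681] [-12.4  -2.9   4.3] 44.99629855155945 14.55
the job is handed in; nothing more can be done
None
```

Handed in at 14.6 s: the arm is held level to about 0.25° with its knuckle bedded in the groove and the three holes lined up to about 1 mm, ready for the pin; the pin and the other small things were left alone.

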